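Close up the acrylic make-up organizer

ROBOT

A 7-joint arm with a two-finger parallel gripper is mounted at the origin on the work surface. World frame = base frame: x ahead of the robot, y to its left, z up, the work surface at z = 0. Lengths are in m, angles in degrees, forces in N, time in s.
With the tool pointing down it reaches from about 0.35 to 0.775 m from the base axis. Payload 3.1 kg.
Tool frame: the origin (TCP) lies between the finger pads; the fingertips stand 19 mm ahead of it and the grasp point (between the pads) is the TCP; z points along the fingers, y is the line along which they close (so a half turn about z gives the same grasp; the last joint's range is limited). The gripper opens to 85 mm and grips with 20 to 120 N. Pads are 22 mm wide; open, the fingers measure 114 mm over their backs; the gripper's body (76 mm by 85 mm) begins 54 mm behind the grasp point. The pads swing forward as they close: fully open they stand 13 mm farther back than shut.
Start: joints at [65.334, 17.813, 0.802, 86.603, -0.252, 75.585, -1.558], TCP at [0.209, -0.509, 0.224] pointing down, gripper open.
Joint ranges: [-154.91, 154.91], [-16.99, 109.72], [-72.82, 74.43], [7.12, 147.25], [-82.49, 262.49], [11.32, 116.49], [-174.64, 174.64]. Speed limits (degrees/s): [159.86, 159.86, 180, 180, 180, 180, 180].

INTERFACE

Orientations are given as [roll, pitch, yaw] about the fixed x, y, z axes, in that order (R = Rz(yaw) Ry(pitch) Rx(roll)).
In Python, from cell import r gives the robot as it stands.
- The arm moves only by the tool apply_moves, never from a script. Its argument "commands" is one flat list of numbers, 7 for each row, row after row: the opening, from 0 (shut) to 1 (fully open), then the shift along the tool's x, y, z in mm, then the turn, a rotation vector about the tool's x, y, z in rad. A call has 1 to 8 rows; each row is the pose to reach, as a shift and turn from the pose commanded when the call began, along the tool's axes at that moment; what a row does not reach only later rows make up. A row lasts 1/8 s, in which the tool goes at most 62.5 mm and 10.7 degrees, less where a joint would pass 70% of its speed; a pose out of reach is approached as far as the arm can. A call with a gripper value outside its range is refused whole. The fingers move at their own pace and stop on an object; the grip force is fixed at half the most. Time passes only in rows, so rows that repeat a pose let the fingers close. It gives the time, the measured TCP pose, the force, the opening and the grip force at its end, in the units of the state.
- r.sense(): the state, without advancing time (a new reading comes with each control period).
- r.camera(name): name is "side" or "top" or "wrist"; returns the picture (384x512x3 uint8, red, green, blue); there is no depth.
- r.camera_info(name): a dict with "mtx" (3x3 intrinsics, pixels), "k1" (the pictures are not rectified: a ray, as slopes to the right and down, at radius r is drawn at 1 + k1 r^2 times it, then the intrinsics apply), "xyz" and "attitude" of the camera in the world; the wrist camera has in their place "T_tool_cam" (4x4, takes a point from camera to tool coordinates, whose origin is the TCP and whose axes are the flange's). Camera axes: x right, y up, looking along -z (the intrinsics and any distortion apply to the point x, -y, -z); pixel columns grow to the right and rows downward; lengths in m; the calibration is good to about 2 mm. A picture is of the moment at which its call begins: read the wrist's pose just before it. camera_info takes no time and is no camera call.
- r.job_done(): hands the job in; it is judged then, once.
The state is a dict: "clock": time; "joints": joint angles; "joint_velocities": joint speeds; "joint_torque": joint torques, N m; "ee_pos": TCP position; "ee_rot": TCP orientation; "force": force on the tool from outside, world axes, zero at the start; "moment": the same for the moment, N m; "finger_gap": finger opening in m; "grasp_force": force on a finger pad.
Only numpy, scipy, OpenCV 4.12 (cv2) and the standard library are available. Lean on these libraries where they do the work, as an engineer would, in place of code of your own. Each camera call takes 0.05 s, during which the arm holds its last target. There are 200 camera calls.

TASK

Close up the clear acrylic organizer against dust with the fingertips only: gently push both open drawers fully home, with their fronts tight against it, and swing the raised lid down until it lies shut on the top tier. Do not slam anything or press hard, do not lift or carry anything, leave what lies in the drawers inside, and do not disturb the things standing around the organizer.

Things in the scene. Friction and masses are not known exactly. Their poses are not given: they have to be found in the camera images.
- organizer: Two-tier clear acrylic organizer, 250 wide (y), 160 deep (x), fixed on gel feet, turned up to 17 degrees. Origin: centre of underside, on the vanity top; x points from its front (drawer side, nearest the robot) to its back, y left, z up. Base tier: x -80 to 80, z to 72, two drawers side by side in front. Top tier: open tray set back as a step, x -35 to 80, z 72 to 132, contents below its rim
- drawer_left (a joint): How far the left (+y) drawer is pulled out towards the organizer's -x, in m: 0 = fully home, its front panel tight against the organizer (hard stop), 0.10 = the most. It slides with about 1 N of friction and stays where it is left; starts 0.03 to 0.065 out. Drawer 116 wide, 150 deep; its front panel covers the opening
- drawer_right (a joint): The same for the right (-y) drawer
- drawer_left_front (a point): Point on the outer face of the left drawer's blush-pink front, at its middle, 36 above the vanity top; moves with the drawer. The front is a flat upright panel 122 wide, 4 thick, from 4 to 74 above the vanity top, with a finger notch 30 wide, 12 deep in the middle of its top edge. When home its outer face lies at organizer x = -84, its middle at organizer y = +62.5
- drawer_right_front (a point): The same for the right drawer; organizer y = -62.5
- lid (a joint): Angle of the lid in rad: 0 = shut, lying flat on the top tier (hard stop); grows as the free front edge rises, 1.57 = upright, 1.75 = the most. A friction hinge (0.2 N m) keeps it where it is left; starts at 0.95 to 1.3, leaning towards the robot
- lid_hinge (a point): Middle of the lid's hinge axis, which runs along the organizer's y at its upper back edge (organizer x = +80, z = 132.5)
- lid_edge (a point): Middle of the lid's free edge (gold strip), on the outer face (the top face when shut). The lid is a clear sheet 118 from hinge axis to edge, 250 wide; hinge axis lies in its underside plane and the outer face is 4 from it. Behind and above the raised lid is free room for the fingers
- compact: Round rose powder compact, 54 across, 14 high, lying loose in the left drawer; origin at the centre of its underside
- palette: Dark eyeshadow palette, 56 x 78 x 12, lying loose in the right drawer; origin at the centre of its underside
- perfume: Glass perfume bottle, 30 x 50, 100 high with its white twist cap, standing loose beside the organizer; origin at the centre of its underside. Not to be disturbed
- dish: Round blue ceramic dish, 84 across, 22 high, loose beside the organizer; origin at the centre of its underside. Not to be disturbed
- hairbrush: Pink plastic hairbrush lying bristles up, 227 long (x, head towards +x), 62 wide, 27 high, to the right of the organizer; origin on its underside, at the root of the handle. Not to be disturbed
- curler: Steel eyelash curler lying flat, 108 long (x), 62 wide, 10 high, loose beside the organizer; origin under its pivot. Not to be disturbed

How it is judged:
By the outcome, as a careful person would: the job done as asked, in the order asked, and still so for the second after the job is handed in, with the robot touching nothing.
It also fails if it takes over 56 s, if anything falls off the work surface, if the arm or the gripper's body presses on something with over 40 N, if the wrist force passes 120 N, or if a joint passes its speed limit or range.

## Working session

There is one attempt and no reset: what is moved stays moved. The work goes in short steps, Python scripts to look and compute and a tool call to move; the robot and the scene stay as the last step left them, time stands still between calls to the robot, and variables do not carry over. Pictures are saved under pics/ and viewed, at most 10 in all, crops included, and the job is handed in when it is done.

Besides the shell and the picture viewer there is one more tool, called as name(argument=value, ...) on one line, values as JSON. apply_moves: Moves the arm, as the interface text tells. Its arguments: {"type":"object","properties":{"commands":{"type":"array"}},"required":["commands"]}

```bash
mkdir -p pics
cat > h.py <<'E'
import numpy as np, cv2
from scipy.spatial.transform import Rotation as R
from cell import r
def cam(n):
    i=r.camera_info(n); return i
E
python3 - <<'E'
from h import *
print(r.sense())
for n in("side","top"):
    im=r.camera(n); cv2.imwrite(f"pics/{n}0.png",im[...,::-1]); np.save(f"pics/{n}0.npy",im); print(n,r.camera_info(n))
E
```

```text
{'clock': 0.0, 'joints': array([65.33364819, 17.86158501,  0.80211079, 86.69279268, -0.25361471,
       75.5846051 , -1.55831963]), 'joint_velocities': array([ 0.05806678, -0.00902975, -0.01120122,  0.02198612,  0.08608501,
        0.02520483,  0.00569388]), 'joint_torque': array([ 4.59938055e-04, -3.79908514e+01,  1.46354777e-01, -2.30593765e+01,
        1.23700965e-02,  1.38810594e-02,  1.25730142e-05]), 'ee_pos': array([ 0.20822608, -0.50824272,  0.22300423]), 'ee_rot': array([-1.79862859e+02,  4.26799496e-03,  2.22808569e+01]), 'force': array([ 1.07287912,  1.05719148, -0.41900484]), 'moment': array([-0.03355295, -0.0133069 ,  0.02390344]), 'grasp_force': 0.0, 'finger_gap': 0.08555765861777141}
side {'mtx': array([[453.33710678,   0.        , 254.61522171],
       [  0.        , 453.33710678, 184.37098751],
       [  0.        ,   0.        ,   1.        ]]), 'k1': -0.15493938047322303, 'xyz': array([0.08629747, 0.68347281, 0.84356382]), 'attitude': array([  48.14326161,   -0.99365952, -139.20235944])}
top {'mtx': array([[427.79137232,   0.        , 260.74681134],
       [  0.        , 427.79137232, 192.08791062],
       [  0.        ,   0.        ,   1.        ]]), 'k1': -0.11675826106533325, 'xyz': array([0.42125128, 0.01311471, 1.12379322]), 'attitude': array([ 10.94469112,   0.37766734, -90.90380824])}
```

View pics/side0.png

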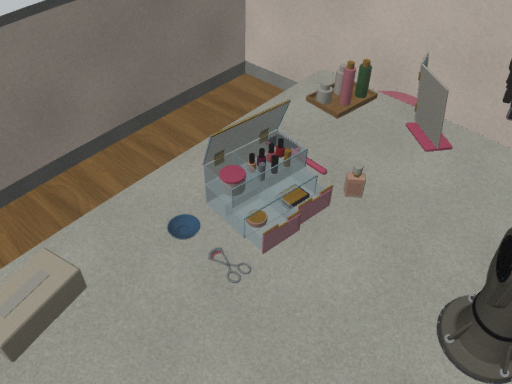

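View pics/top0.png

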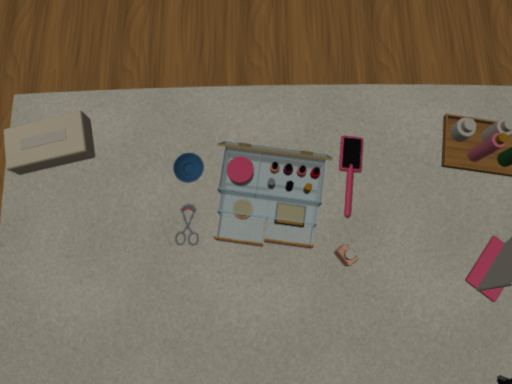

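Side: organizer in the middle (~205–330, 100–245), pink fronts at about (281,232) and (315,205). Top: drawer-front top edges at about (241,241) and (289,243), and the raised lid's edge along y≈150. I'll enlarge both.

Run:
```python
import cv2
a=cv2.imread("pics/side0.png")[90:255,190:345]; cv2.imwrite("pics/s1.png",cv2.resize(a,None,fx=3.6,fy=3.6,interpolation=2))
a=cv2.imread("pics/top0.png")[135:255,205:340]; cv2.imwrite("pics/t1.png",cv2.resize(a,None,fx=5,fy=5,interpolation=2))
```

```text
(no output)
```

View pics/s1.png

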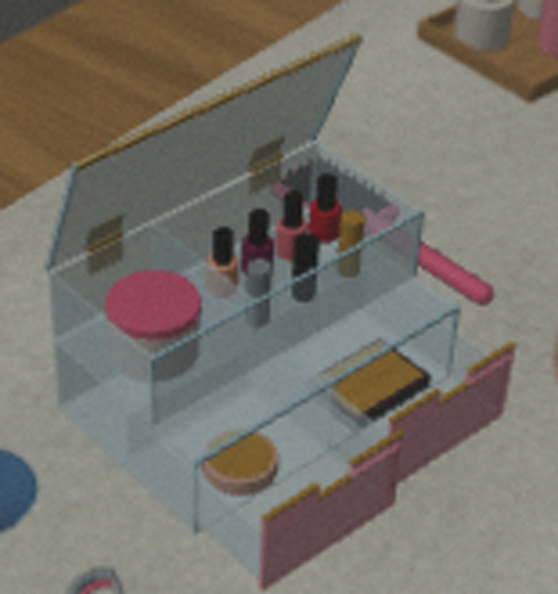

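View pics/t1.png

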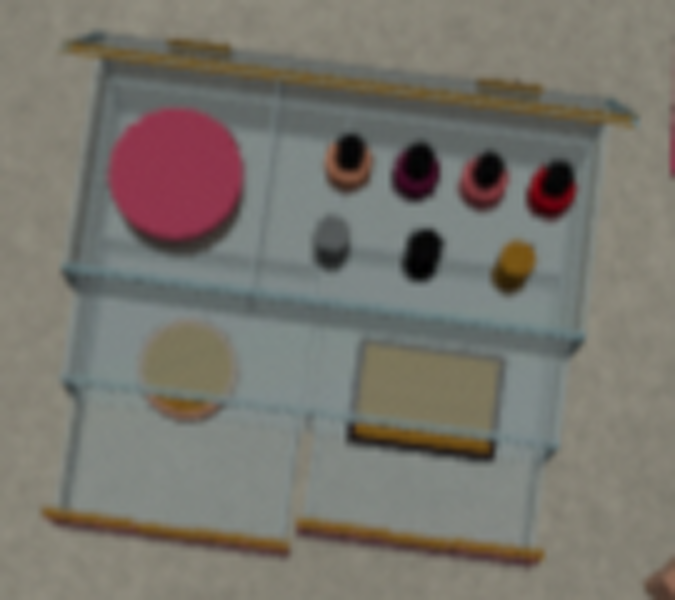

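The crops show all the needed corners: tier rims, the drawer fronts' upper corners and the lid's gold edge ends. I'll turn these into positions by casting rays.

```bash
cat >> h.py <<'E'
def ray(n,uv):
    i=r.camera_info(n); K=i["mtx"]
    p=cv2.undistortPoints(np.array([[uv]],float),K,np.array([i["k1"],0,0,0.]))[0,0]
    d=R.from_euler("xyz",i["attitude"],degrees=True).as_matrix()@[p[0],-p[1],-1]
    return i["xyz"],d/np.linalg.norm(d)
def onz(n,uv,z):
    o,d=ray(n,uv); return o+d*(z-o[2])/d[2]
def tri(a,b):
    o1,d1=ray("side",a); o2,d2=ray("top",b)
    s=np.linalg.lstsq(np.c_[d1,-d2],o2-o1,rcond=None)[0]
    p,q=o1+s[0]*d1,o2+s[1]*d2
    return (p+q)/2,np.linalg.norm(p-q)
E
cat > m.py <<'E'
from h import *
np.set_printoptions(precision=4,suppress=True)
S=lambda x,y:(190+x/3.6,90+y/3.6); T=lambda x,y:(205+x/5,135+y/5)
# name: side, top, z
P={"baseL":(S(197,462),T(70,385),.072,(-.08,.125)),"baseR":(S(457,312),T(550,452),.072,(-.08,-.125)),
"topL":(S(152,357),T(70,270),.132,(-.035,.125)),"topR":(S(422,213),T(577,345),.132,(-.035,-.125)),
"dLl":(S(263,517),T(45,515),.074,None),"dLr":(S(398,437),T(288,550),.074,None),
"dRl":(S(393,415),T(298,525),.074,None),"dRr":(S(513,347),T(540,558),.074,None),
"lidL":(S(75,168),T(68,45),None,None),"lidR":(S(360,38),T(632,118),None,None)}
W={};A=[];B=[]
for k,(s,t,z,o) in P.items():
    p,e=tri(s,t); print(k,"tri",p,round(e,4),*( [onz("side",s,z)[:2],onz("top",t,z)[:2]] if z else []))
    W[k]=p if z is None else (onz("side",s,z)+onz("top",t,z))/2
    if o: A.append(o);B.append(W[k][:2])
A=np.array(A);B=np.array(B)
rot,_=R.align_vectors(np.c_[B-B.mean(0),[0]*4],np.c_[A-A.mean(0),[0]*4]); yaw=rot.as_euler("xyz")[2]
M=rot.as_matrix()[:2,:2]; c=B.mean(0)-M@A.mean(0)
print("yaw",np.degrees(yaw),"c",c,"res",B-(A@M.T+c))
for k in W:
    q=M.T@(W[k][:2]-c); print(k,"org",q,W[k][2])
E
python3 m.py
```

```text
baseL tri [0.5793 0.1235 0.0658] 0.0054 [0.578 0.129] [0.5761 0.1214]
baseR tri [ 0.5402 -0.1163  0.0655] 0.0019 [ 0.5372 -0.1092] [ 0.5386 -0.1159]
topL tri [0.6251 0.117  0.1274] 0.0044 [0.6238 0.1214] [0.6223 0.1154]
topR tri [ 0.5836 -0.1228  0.1306] 0.0026 [ 0.5838 -0.1207] [ 0.5822 -0.1232]
dLl tri [0.5137 0.135  0.0702] 0.0044 [0.5136 0.1386] [0.5114 0.1335]
dLr tri [0.4951 0.0154 0.0647] 0.0044 [0.4922 0.0243] [0.4925 0.0144]
dRl tri [0.5057 0.0099 0.0748] 0.0024 [0.5072 0.0097] [0.5046 0.0093]
dRr tri [ 0.4872 -0.1094  0.0677] 0.0009 [ 0.4843 -0.1027] [ 0.4864 -0.1088]
lidL tri [0.7014 0.1063 0.236 ] 0.0014
lidR tri [ 0.6624 -0.1369  0.2386] 0.0016
yaw -9.419869532776179 c [ 0.637  -0.0071] res [[-0.0015 -0.0041]
 [ 0.0003  0.0048]
 [ 0.0001 -0.0035]
 [ 0.001   0.0028]]
baseL org [-0.0808  0.1207] 0.07200000000000001
baseR org [-0.0805 -0.1202] 0.07200000000000001
topL org [-0.0343  0.1216] 0.132
topR org [-0.0344 -0.1221] 0.132
dLl org [-0.1462  0.1209] 0.07400000000000007
dLr org [-0.147   0.0024] 0.07400000000000001
dRl org [-0.132  -0.0051] 0.07400000000000001
dRr org [-0.1334 -0.1221] 0.07400000000000001
lidL org [0.0449 0.1225] 0.23602650974001566
lidR org [ 0.0463 -0.1238] 0.23856734921538741
```

Organizer: yaw about -9.4°, centre (0.637, -0.007). The drawers are about 62 mm (left) and 49 mm (right) out, and the lid is at about 1.2 rad. First I'll approach the right drawer with the fingers shut.

apply_moves(commands=[0,44,-38,0,0,0,0.1,0,88,-76,0,0,0,0.2,0,132,-114,0,0,0,0.3,0,176,-152,0,0,0,0.4,0,220,-190,0,0,0,0.5,0,264,-228,0,0,0,0.553,0,308,-266,0,0,0,0.553,0,352,-304,0,0,0,0.553])

```text
clock: 1.1
ee_pos: [0.4192, -0.0925, 0.2239]
ee_rot: [180.0, 0.0, -9.4]
force: [1.1, 0.3, 0.1]
finger_gap: 0.0001
grasp_force: 0.0
```

Run:
```python
from h import *
s=r.sense();print(s)
```

```text
{'clock': 1.1, 'joints': array([ 28.98738775,   4.52275247, -20.02380139, 103.21823411,
         1.6454168 ,  72.53986987, -90.89759279]), 'joint_velocities': array([-36.24518108,  12.65579979, -28.98223806, -12.33978353,
         6.10095235,   0.60972293, -66.4244096 ]), 'joint_torque': array([  2.08736524, -27.30439067,  -0.31172999, -21.63516819,
        -0.20763863,   0.30760889,   0.96647926]), 'ee_pos': array([ 0.41924467, -0.09253968,  0.22390909]), 'ee_rot': array([ 1.79977620e+02,  1.56940210e-03, -9.42473333e+00]), 'force': array([1.1152237 , 0.29681011, 0.05629758]), 'moment': array([-0.06212702, -0.07861103,  0.05418352]), 'grasp_force': 0.0, 'finger_gap': 0.00011042358441225457}
```

apply_moves(commands=[0,15,-30,0,0,0,0,0,28,-59,10,0,0,0,0,28,-59,50,0,0,0,0,28,-59,90,0,0,0,0,28,-59,130,0,0,0,0,28,-59,160,0,0,0,0,28,-59,168,0,0,0,0,28,-59,168,0,0,0])

```text
clock: 2.1
ee_pos: [0.4562, -0.0405, 0.0561]
ee_rot: [-180.0, 0.0, -9.4]
force: [0.3, -0.7, 0.2]
finger_gap: 0.0
grasp_force: 0.0
```

Run:
```python
from h import *
im=r.camera("side"); cv2.imwrite("pics/s2.png",cv2.resize(im[90:260,190:390,::-1],None,fx=3.5,fy=3.5,interpolation=2)); print(r.sense()["ee_pos"])
```

```text
[ 0.45706736 -0.04057394  0.05689764]
```

View pics/s2.png

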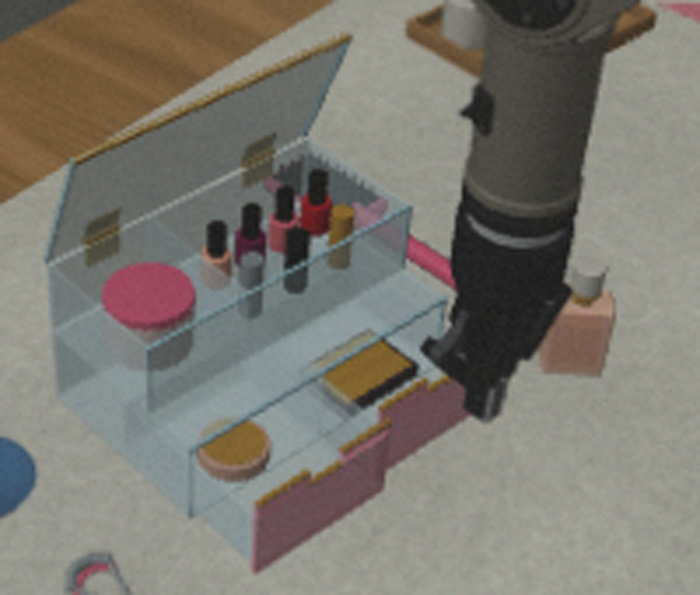

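The fingers stand in front of the right drawer at its middle, clear of the perfume. Next, a gentle push.

apply_moves(commands=[0,10,0,0,0,0,0,0,17,0,0,0,0,0,0,22,0,0,0,0,0,0,26,0,0,0,0,0,0,30,0,0,0,0,0,0,34,0,0,0,0,0,0,38,0,0,0,0,0,0,42,0,0,0,0,0,0])

```text
schema error: expected a multiple of 7 numbers
```

apply_moves(commands=[0,4,0,0,0,0,0,0,8,0,0,0,0,0,0,12,0,0,0,0,0,0,16,0,0,0,0,0,0,19,0,0,0,0,0,0,22,0,0,0,0,0,0,25,0,0,0,0,0,0,27,0,0,0,0,0,0])

```text
schema error: expected a multiple of 7 numbers
```

apply_moves(commands=[0,10,0,0,0,0,0,0,17,0,0,0,0,0,0,22,0,0,0,0,0,0,26,0,0,0,0,0,0,30,0,0,0,0,0,0,34,0,0,0,0,0,0,38,0,0,0,0,0,0,42,0,0,0,0,0])

```text
clock: 3.15
ee_pos: [0.4979, -0.0475, 0.0561]
ee_rot: [180.0, 0.0, -9.4]
force: [0.2, 0.2, -0.1]
finger_gap: 0.0002
grasp_force: 0.0
```

apply_moves(commands=[0,4,0,0,0,0,0,0,8,0,0,0,0,0,0,12,0,0,0,0,0,0,16,0,0,0,0,0,0,19,0,0,0,0,0,0,22,0,0,0,0,0,0,25,0,0,0,0,0,0,27,0,0,0,0,0])

```text
clock: 4.15
ee_pos: [0.5245, -0.0518, 0.0561]
ee_rot: [-180.0, 0.0, -9.4]
force: [-0.2, 0.4, 0.9]
finger_gap: -0.0002
grasp_force: 0.0
```

apply_moves(commands=[0,1,0,0,0,0,0,0,2,0,0,0,0,0,0,3,0,0,0,0,0,0,4,0,0,0,0,0,0,4.5,0,0,0,0,0,0,5,0,0,0,0,0,0,5.5,0,0,0,0,0,0,6,0,0,0,0,0])

```text
clock: 5.15
ee_pos: [0.5303, -0.0528, 0.0561]
ee_rot: [180.0, -0.0, -9.4]
force: [-0.0, 0.9, 0.1]
finger_gap: 0.0004
grasp_force: 0.0
```

Run:
```python
from h import *
im=r.camera("top"); cv2.imwrite("pics/t2.png",cv2.resize(im[135:265,205:360,::-1],None,fx=5,fy=4.6,interpolation=2)); s=r.sense();print(s["ee_pos"],s["force"])
```

```text
[ 0.53032954 -0.05284042  0.05606689] [0.07660443 0.55448547 0.32440716]
```

View pics/t2.png

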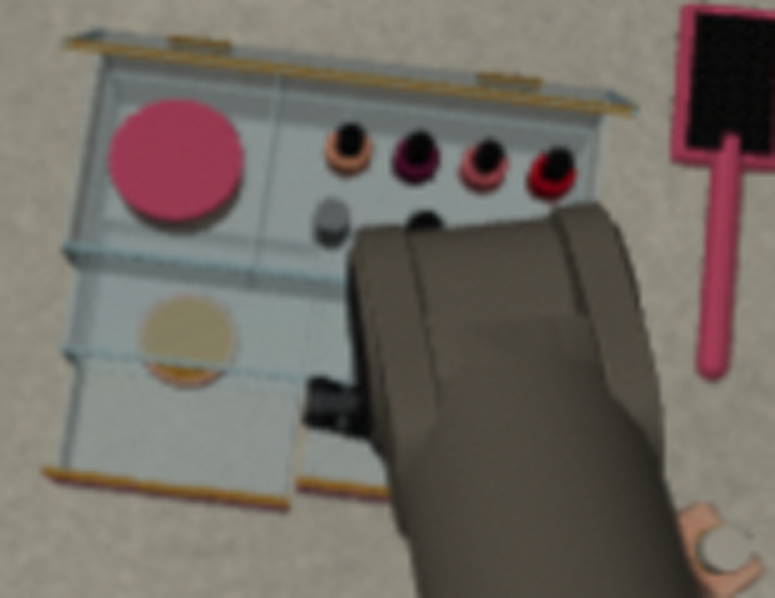

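The right front (298–388, 485) hasn't moved, even though the TCP passed its estimated plane. I'll check the geometry with projections and the wrist camera.

```bash
cat >> h.py <<'E'
def proj(n,p):
    i=r.camera_info(n); Rm=R.from_euler("xyz",i["attitude"],degrees=True).as_matrix()
    q=Rm.T@(np.asarray(p,float)-i["xyz"]); s=np.array([q[0],-q[1]])/-q[2]; s=s*(1+i["k1"]*(s@s))
    return i["mtx"][:2,:2]@s+i["mtx"][:2,2]
E
python3 - <<'E'
from h import *
im=r.camera("side"); a=cv2.resize(im[90:260,190:390,::-1],None,fx=3.5,fy=3.5,interpolation=2)
w=cv2.resize(r.camera("wrist")[...,::-1],(400,300)); b=np.zeros((595,400,3),np.uint8); b[:300]=w
cv2.imwrite("pics/c3.png",np.hstack([a[:,:395],b]))
print((proj("side",[.457,-.0405,.037])-[190,90])*3.5,(proj("side",[.53,-.0528,.037])-[190,90])*3.5,proj("top",[.457,-.04,.037]))
E
```

```text
[475.72562814 436.35600413] [403.53437922 380.54651906] [284.45909009 259.74299457]
```

View pics/c3.png

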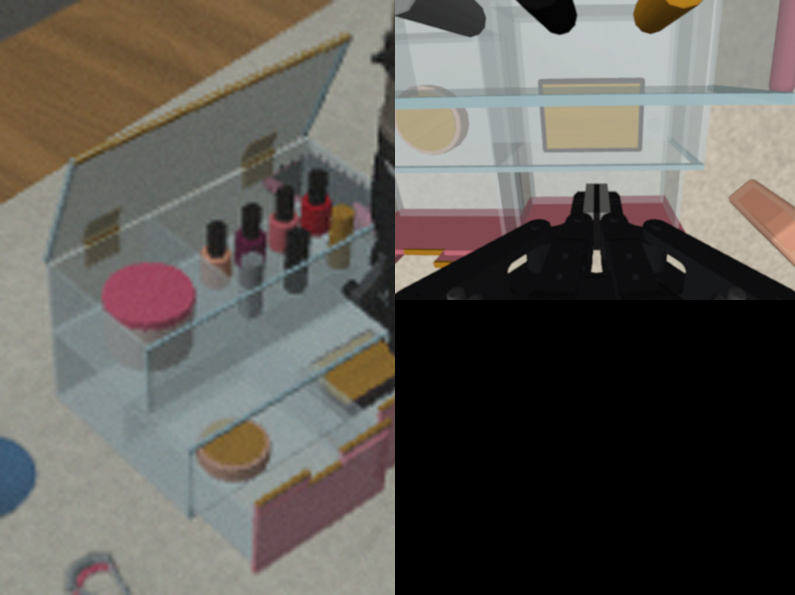

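Wrist view: the shut fingertips at about (597,190) overlap the right panel, whose base line is at y≈197. I'll project known points into this view to see where the panel and tip really are.

```bash
cat >> h.py <<'E'
def wproj(p,s):
    i=r.camera_info("wrist"); Rt=R.from_euler("xyz",s["ee_rot"],degrees=True).as_matrix(); T=i["T_tool_cam"]
    t=Rt.T@(np.asarray(p,float)-s["ee_pos"]); q=T[:3,:3].T@(t-T[:3,3]); u=np.array([q[0],-q[1]])/-q[2]; u=u*(1+i["k1"]*(u@u))
    return i["mtx"][:2,:2]@u+i["mtx"][:2,2]
def O(x,y,z,yaw=np.radians(-9.42),c=(.637,-.0071)):
    a,b=np.cos(yaw),np.sin(yaw); return np.array([c[0]+a*x-b*y,c[1]+b*x+a*y,z])
E
python3 - <<'E'
from h import *
np.set_printoptions(precision=1,suppress=True)
s=r.sense(); Z=[395,0]
print(r.camera_info("wrist")["T_tool_cam"].round(3))
f=lambda p:wproj(p,s)/1.28+Z
for n,p in {"Ltop right end":O(-.1465,.002,.074),"Ltop0":O(-.1465,.06,.074)}.items(): print(n,f(p))
for o in (.049,.03,.012,0):
  print(o,"Rtop l,r",f(O(-.084-o,-.0015,.074)),f(O(-.084-o,-.1235,.074)),"bot",f(O(-.08-o,-.0015,.006)),f(O(-.08-o,-.1235,.006)))
for z in (0,.01,.019,.03): print("tip",z,f(s["ee_pos"]-[0,0,z]))
print("side tip s2",[((proj("side",[.457,-.0406,z])-[190,90])*3.5).round() for z in(.037,.05,.062)])
E
```

```text
[[-0.   1.   0.3  0.1]
 [ 1.   0.   0.  -0. ]
 [ 0.   0.3 -1.  -0.1]
 [ 0.   0.   0.   1. ]]
Ltop right end [499.3 268.7]
Ltop0 [414.4 266.9]
0.049 Rtop l,r [502.  251.9] [691.7 251.9] bot [528.8 196.6] [664.7 196.5]
0.03 Rtop l,r [498.3 226.6] [695.5 226.5] bot [527. 177.] [666.5 177. ]
0.012 Rtop l,r [494.6 200.6] [699.2 200.5] bot [525.2 157.6] [668.3 157.5]
0 Rtop l,r [492.  182.2] [701.8 182.1] bot [524. 144.] [669.5 143.9]
tip 0 [596.9 190.2]
tip 0.01 [596.9 183.8]
tip 0.019 [596.9 178.6]
tip 0.03 [596.9 172.9]
side tip s2 [array([476., 436.]), array([478., 423.]), array([480., 411.])]
```

The drawer is still 49 mm out. The tip rides higher than I assumed (about 0.062) and slipped through the finger notch without touching. I'll back straight out, go 20 mm lower and push again.

apply_moves(commands=[0,-10,0,0,0,0,0,0,-25,0,0,0,0,0,0,-40,0,0,0,0,0,0,-55,0,0,0,0,0,0,-70,0,0,0,0,0,0,-75,0,0,0,0,0,0,-75,0,10,0,0,0,0,-75,0,20,0,0,0])

```text
clock: 6.3
ee_pos: [0.4567, -0.0407, 0.0354]
ee_rot: [-180.0, -0.0, -9.4]
force: [-0.3, 0.2, -0.2]
finger_gap: 0.0001
grasp_force: 0.0
```

apply_moves(commands=[0,10,0,0,0,0,0,0,17,0,0,0,0,0,0,22,0,0,0,0,0,0,26,0,0,0,0,0,0,30,0,0,0,0,0,0,34,0,0,0,0,0,0,38,0,0,0,0,0,0,42,0,0,0,0,0])

```text
clock: 7.3
ee_pos: [0.4978, -0.0473, 0.0361]
ee_rot: [-180.0, 0.0, -9.4]
force: [-0.2, 0.3, -0.2]
finger_gap: -0.0001
grasp_force: 0.4
```

```bash
cat >> h.py <<'E'
def pinkrow(s=None):
    "drawer-panel base line in the wrist view, by colour: rows of pink per column band"
    s=r.sense(); im=r.camera("wrist"); h=cv2.cvtColor(im,cv2.COLOR_RGB2HSV).astype(int)
    m=((h[...,0]>165)|(h[...,0]<5))&(h[...,1]>90)&(h[...,2]>60)
    for u in list(range(10,130,30))+[175,190,205,305,320,335,350]:
        v=np.where(m[140:384,u-2:u+3].mean(1)>.5)[0]
        print(u,(v.min()+140,v.max()+140) if len(v) else None,end=" ")
    print(s["ee_pos"],s["force"])
    return im,s
E
python3 - <<'E'
from h import *
np.set_printoptions(precision=4,suppress=True)
im,s=pinkrow()
for o in(.049,.04,.03,.02,.01,0): print(o,wproj(O(-.08-o,-.0625,.006),s).round())
E
```

```text
10 (np.int64(249), np.int64(287)) 40 (np.int64(248), np.int64(303)) 70 (np.int64(249), np.int64(303)) 100 (np.int64(248), np.int64(303)) 175 (np.int64(210), np.int64(251)) 190 (np.int64(210), np.int64(251)) 205 (np.int64(210), np.int64(251)) 305 (np.int64(209), np.int64(250)) 320 (np.int64(209), np.int64(250)) 335 (np.int64(208), np.int64(249)) 350 (np.int64(208), np.int64(249)) [ 0.4978 -0.0473  0.0361] [-0.2383  0.3131 -0.2215]
0.049 [258. 219.]
0.04 [258. 205.]
0.03 [258. 189.]
0.02 [258. 172.]
0.01 [258. 155.]
0 [258. 137.]
```

The drawer is moving now: the left–right offset grew from 14 to about 24 mm, with roughly 39 mm to go.

apply_moves(commands=[0,4,0,0,0,0,0,0,8,0,0,0,0,0,0,12,0,0,0,0,0,0,16,0,0,0,0,0,0,20,0,0,0,0,0,0,24,0,0,0,0,0,0,27,0,0,0,0,0,0,30,0,0,0,0,0])

```text
clock: 8.35
ee_pos: [0.5275, -0.0523, 0.0361]
ee_rot: [-180.0, 0.0, -9.4]
force: [-0.8, 0.6, -0.3]
finger_gap: -0.0001
grasp_force: 0.4
```

apply_moves(commands=[0,1,0,0,0,0,0,0,2,0,0,0,0,0,0,3,0,0,0,0,0,0,4,0,0,0,0,0,0,4.5,0,0,0,0,0,0,5,0,0,0,0,0,0,5.5,0,0,0,0,0,0,6,0,0,0,0,0])

```text
clock: 9.35
ee_pos: [0.5332, -0.0533, 0.0361]
ee_rot: [180.0, 0.0, -9.4]
force: [-0.3, 0.7, 0.2]
finger_gap: 0.0
grasp_force: 0.4
```

Run:
```python
from h import *
np.set_printoptions(precision=4,suppress=True)
im,s=pinkrow()
for o in(.03,.02,.01,0): print(o,wproj(O(-.08-o,-.0625,.006),s).round())
```

```text
10 (np.int64(297), np.int64(347)) 40 (np.int64(298), np.int64(348)) 70 (np.int64(298), np.int64(337)) 100 (np.int64(298), np.int64(321)) 175 (np.int64(247), np.int64(251)) 190 (np.int64(247), np.int64(251)) 205 (np.int64(246), np.int64(251)) 305 (np.int64(245), np.int64(250)) 320 (np.int64(245), np.int64(250)) 335 (np.int64(245), np.int64(249)) 350 (np.int64(245), np.int64(249)) [ 0.5332 -0.0533  0.0361] [-0.341   0.741   0.1737]
0.03 [258. 244.]
0.02 [258. 229.]
0.01 [258. 214.]
0 [258. 198.]
```

Run:
```python
from h import *
np.set_printoptions(precision=4,suppress=True)
s=r.sense()
for o in(.02,.01,.005,0): print(o,wproj(O(-.08-o,-.1,.074),s).round(),wproj(O(-.08-o,-.1,.006),s).round())
print("left",wproj(O(-.1425,.09,.074),s).round(),wproj(O(-.1425,.09,.006),s).round())
im=r.camera("wrist"); print([tuple(im[v,335]) for v in range(190,262,4)])
cv2.imwrite("pics/w4.png",im[140:,:400,::-1])
```

```text
0.02 [350. 296.] [319. 229.]
0.01 [352. 275.] [320. 214.]
0.005 [353. 264.] [321. 206.]
0 [354. 252.] [321. 198.]
left [-64. 368.] [ 30. 287.]
[(np.uint8(190), np.uint8(198), np.uint8(195)), (np.uint8(189), np.uint8(197), np.uint8(193)), (np.uint8(174), np.uint8(166), np.uint8(167)), (np.uint8(168), np.uint8(152), np.uint8(155)), (np.uint8(165), np.uint8(148), np.uint8(151)), (np.uint8(153), np.uint8(121), np.uint8(126)), (np.uint8(153), np.uint8(121), np.uint8(127)), (np.uint8(153), np.uint8(122), np.uint8(125)), (np.uint8(154), np.uint8(121), np.uint8(126)), (np.uint8(152), np.uint8(121), np.uint8(124)), (np.uint8(155), np.uint8(122), np.uint8(127)), (np.uint8(130), np.uint8(133), np.uint8(136)), (np.uint8(163), np.uint8(176), np.uint8(179)), (np.uint8(170), np.uint8(181), np.uint8(184)), (np.uint8(195), np.uint8(108), np.uint8(121)), (np.uint8(116), np.uint8(69), np.uint8(58)), (np.uint8(173), np.uint8(121), np.uint8(28)), (np.uint8(171), np.uint8(120), np.uint8(29))]
```

View pics/w4.png

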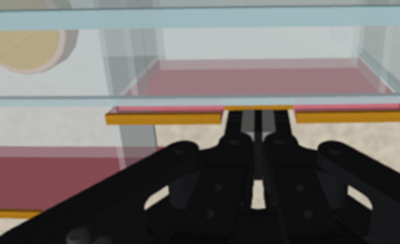

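The wrist view shows the fingertips on the front. Only a thin pink strip (rows 245–250) remains between the gold edge and the tier edge, so about 2–3 mm.

apply_moves(commands=[0,0.5,0,0,0,0,0,0,1,0,0,0,0,0,0,1.5,0,0,0,0,0,0,2,0,0,0,0,0,0,2,0,0,0,0,0])

```text
clock: 10.07
ee_pos: [0.5353, -0.0537, 0.0361]
ee_rot: [180.0, -0.0, -9.4]
force: [-1.4, 1.0, 0.2]
finger_gap: -0.0
grasp_force: 0.3
```

Run:
```python
from h import *
np.set_printoptions(precision=4,suppress=True)
im,s=pinkrow()
print([tuple(im[v,335].tolist()) for v in range(234,262,2)])
```

```text
10 (np.int64(300), np.int64(351)) 40 (np.int64(300), np.int64(352)) 70 (np.int64(301), np.int64(337)) 100 (np.int64(300), np.int64(321)) 175 None 190 None 205 None 305 (np.int64(250), np.int64(250)) 320 (np.int64(250), np.int64(250)) 335 None 350 None [ 0.5353 -0.0537  0.0361] [-1.4128  0.9522  0.2315]
[(153, 120, 125), (151, 121, 126), (135, 133, 135), (137, 145, 147), (167, 175, 180), (170, 179, 183), (169, 180, 184), (155, 145, 152), (119, 76, 66), (116, 80, 20), (172, 121, 27), (174, 123, 29), (169, 119, 28), (167, 117, 24)]
```

apply_moves(commands=[0,0.4,0,0,0,0,0,0,0.8,0,0,0,0,0,0,1.2,0,0,0,0,0,0,1.2,0,0,0,0,0])

```text
clock: 10.62
ee_pos: [0.5363, -0.0539, 0.0361]
ee_rot: [180.0, 0.0, -9.4]
force: [-0.9, 1.0, -0.1]
finger_gap: -0.0003
grasp_force: 0.5
```

apply_moves(commands=[0,0.4,0,0,0,0,0,0,0.8,0,0,0,0,0,0,1.2,0,0,0,0,0,0,1.2,0,0,0,0,0])

```text
clock: 11.12
ee_pos: [0.5363, -0.0538, 0.036]
ee_rot: [180.0, 0.1, -9.4]
force: [-5.1, 2.3, 4.7]
finger_gap: 0.0002
grasp_force: 2.5
```

Run:
```python
from h import *
np.set_printoptions(precision=4,suppress=True)
im,s=pinkrow()
print([tuple(im[v,335].tolist()) for v in range(234,262,2)])
```

```text
10 (np.int64(301), np.int64(352)) 40 (np.int64(302), np.int64(353)) 70 (np.int64(302), np.int64(337)) 100 (np.int64(302), np.int64(321)) 175 None 190 None 205 None 305 None 320 None 335 None 350 None [ 0.5363 -0.0538  0.036 ] [-5.1225  2.2831  4.7476]
[(153, 121, 125), (153, 121, 126), (152, 119, 125), (149, 133, 138), (135, 141, 144), (157, 166, 170), (172, 181, 185), (169, 181, 185), (156, 167, 169), (112, 86, 50), (160, 111, 23), (174, 123, 28), (170, 121, 27), (168, 119, 27)]
```

The right drawer is home with about 5 N at the stop. Now the left one, 125 mm to the side.

apply_moves(commands=[0,-2,0,0,0,0,0,0,-20,0,0,0,0,0,0,-60,0,0,0,0,0,0,-90,0,0,0,0,0,0,-90,-45,0,0,0,0,0,-90,-90,0,0,0,0,0,-90,-125,0,0,0,0,0,-90,-125,0,0,0,0])

```text
clock: 12.18
ee_pos: [0.4711, 0.0883, 0.0368]
ee_rot: [-179.8, -0.2, -9.0]
force: [0.7, -0.0, -0.2]
finger_gap: -0.0003
grasp_force: 0.0
```

apply_moves(commands=[0,12,0,0,0,0,0,0,18,0,0,0,0,0,0,22,0,0,0,0,0,0,26,0,0,0,0,0,0,30,0,0,0,0,0,0,34,0,0,0,0,0,0,38,0,0,0,0,0,0,42,0,0,0,0,0])

```text
clock: 13.18
ee_pos: [0.5107, 0.0771, 0.036]
ee_rot: [180.0, 0.0, -9.4]
force: [-0.8, -0.2, -0.6]
finger_gap: -0.0
grasp_force: 0.4
```

apply_moves(commands=[0,4,0,0,0,0,0,0,8,0,0,0,0,0,0,12,0,0,0,0,0,0,16,0,0,0,0,0,0,20,0,0,0,0,0,0,24,0,0,0,0,0,0,28,0,0,0,0,0,0,32,0,0,0,0,0])

```text
clock: 14.18
ee_pos: [0.5425, 0.0721, 0.0362]
ee_rot: [-180.0, -0.0, -9.4]
force: [-0.3, 0.9, -0.9]
finger_gap: -0.0001
grasp_force: 0.4
```

Run:
```python
from h import *
np.set_printoptions(precision=4,suppress=True)
im,s=pinkrow(); cv2.imwrite("pics/w5.png",im[120:,:,::-1])
d=s["ee_pos"]-O(0,0,0); a=np.radians(-9.42); print(d[0]*np.cos(a)+d[1]*np.sin(a),-d[0]*np.sin(a)+d[1]*np.cos(a))
```

```text
10 (np.int64(167), np.int64(175)) 40 (np.int64(182), np.int64(183)) 70 None 100 None 175 (np.int64(224), np.int64(251)) 190 (np.int64(224), np.int64(251)) 205 (np.int64(224), np.int64(251)) 305 (np.int64(223), np.int64(250)) 320 (np.int64(223), np.int64(249)) 335 (np.int64(222), np.int64(249)) 350 (np.int64(222), np.int64(249)) [0.5425 0.0721 0.0362] [-0.2598  0.9164 -0.8599]
-0.10614565351442173 0.06267866243343928
```

View pics/w5.png

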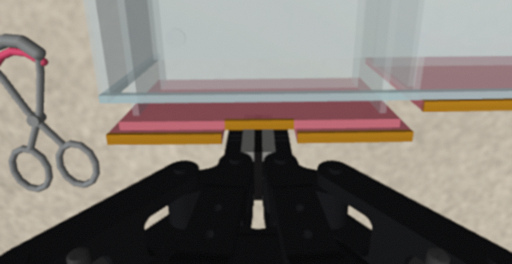

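The left front is about 14 mm out and square to the fingers, and the right front is flush. I'll finish gently.

apply_moves(commands=[0,3,0,0,0,0,0,0,6,0,0,0,0,0,0,8,0,0,0,0,0,0,10,0,0,0,0,0,0,11,0,0,0,0,0,0,12,0,0,0,0,0,0,12.7,0,0,0,0,0,0,13.2,0,0,0,0,0])

```text
clock: 15.22
ee_pos: [0.5552, 0.0698, 0.0361]
ee_rot: [180.0, 0.0, -9.4]
force: [-1.3, 0.2, 1.9]
finger_gap: 0.0
grasp_force: 0.4
```

apply_moves(commands=[0,0.4,0,0,0,0,0,0,0.8,0,0,0,0,0,0,1.2,0,0,0,0,0,0,1.2,0,0,0,0,0])

```text
clock: 15.72
ee_pos: [0.5553, 0.0698, 0.036]
ee_rot: [180.0, 0.1, -9.4]
force: [-6.1, 0.7, 4.0]
finger_gap: -0.0
grasp_force: 2.7
```

Both drawers are home. Next I'll back off, rise and pass over the raised lid to get behind it.

apply_moves(commands=[0,-2,0,0,0,0,0,0,-20,0,0,0,0,0,0,-45,0,0,0,0,0,0,-45,0,-50,0,0,0,0,-45,15,-105,0,0,0,0,-45,35,-160,0,0,0,0,-45,62,-215,0,0,0,0,-45,62,-260,0,0,0])

```text
clock: 16.73
ee_pos: [0.5035, 0.0117, 0.2989]
ee_rot: [179.9, -0.4, -9.8]
force: [0.6, 1.1, -0.1]
finger_gap: 0.0001
grasp_force: 0.0
```

apply_moves(commands=[0,0,0,0,0,0,0,0,45,0,0,0,0,0,0,95,0,0,0,0,0,0,145,0,0,0,0,0,0,190,0,0,0,0,0,0,222,0,0,0,0,0,0,222,0,0,0,0,0,0,222,0,0,0,0,0])

```text
clock: 17.73
ee_pos: [0.7207, -0.0203, 0.2949]
ee_rot: [180.0, 0.1, -9.4]
force: [0.3, -0.8, 0.3]
finger_gap: -0.0005
grasp_force: 0.0
```

Run:
```python
from h import *
np.set_printoptions(precision=4,suppress=True)
s=r.sense(); print(s["ee_pos"],s["ee_rot"],s["joints"])
w=r.camera("wrist"); t=r.camera("side")
a=cv2.resize(t[60:250,170:370],None,fx=2.1,fy=2.1,interpolation=2); a=cv2.resize(a,(404,384)); cv2.imwrite("pics/c6.png",np.hstack([a,w[:,60:450]])[...,::-1])
for d in(.118,.09):
  for th in(1.15,1.22,1.3): print(d,th,wproj(O(.08-d*np.cos(th)+.004*np.sin(th),0,.1325+d*np.sin(th)+.004*np.cos(th)),s).round(), (proj("side",O(.08-d*np.cos(th)+.004*np.sin(th),.125,.1325+d*np.sin(th)+.004*np.cos(th)))).round())
```

```text
[ 0.7207 -0.0203  0.2949] [179.9775   0.0808  -9.3806] [   8.0147   41.7345  -20.8103   41.0173   13.8507   98.9815 -105.0165]
0.118 1.15 [259. 272.] [213. 137.]
0.118 1.22 [259. 265.] [210. 134.]
0.118 1.3 [259. 255.] [208. 132.]
0.09 1.15 [259. 242.] [210. 144.]
0.09 1.22 [259. 236.] [209. 142.]
0.09 1.3 [259. 229.] [207. 140.]
```

View pics/c6.png

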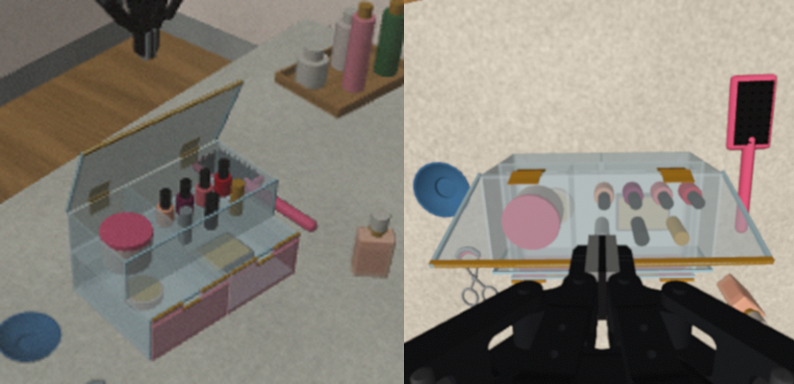

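Both fronts are flush. The lid's edge is at wrist row ~263, which matches θ≈1.23. The fingers are behind it, so I'll descend and begin the arc.

apply_moves(commands=[0,0,0,30,0,0,0,0,0,0,60,0,0,0,0,0,0,80,0,0,0,0,-8,0,80,0,0,0,0,-14,0,80,0,0,0,0,-19,0,81,0,0,0,0,-23,0,82,0,0,0,0,-26,0,83,0,0,0])

```text
clock: 18.82
ee_pos: [0.696, -0.0162, 0.2144]
ee_rot: [-180.0, -0.2, -9.4]
force: [0.8, 0.7, 2.5]
finger_gap: 0.0001
grasp_force: 0.9
```

apply_moves(commands=[0,-4,0,2,0,0,0,0,-8,0,4,0,0,0,0,-12,0,6,0,0,0,0,-16,0,8,0,0,0,0,-20,0,10,0,0,0,0,-24,0,13,0,0,0,0,-27,0,16,0,0,0,0,-31,0,18,0,0,0])

```text
clock: 19.82
ee_pos: [0.6645, -0.0113, 0.1947]
ee_rot: [180.0, 0.0, -9.4]
force: [2.1, -1.4, 0.6]
finger_gap: 0.0001
grasp_force: 0.7
```

```bash
cat > lid.py <<'E'
from h import *
np.set_printoptions(precision=4,suppress=True)
s=r.sense(); im=r.camera("side"); h=cv2.cvtColor(im,cv2.COLOR_RGB2HSV).astype(int)
m=((h[...,0]>12)&(h[...,0]<28)&(h[...,1]>110)&(h[...,2]>70)).astype(np.uint8)
m[:80]=0;m[:,:195]=0;m[:,345:]=0
n,l,st,c=cv2.connectedComponentsWithStats(m)
for i in range(1,n):
    if st[i,4]>12: print("gold",st[i].tolist(),c[i].round())
for th in(1.2,1,.9,.8,.7,.6,.5,.4,.3,.2,.1,0):
    P=lambda y:proj("side",O(.08-.118*np.cos(th)+.004*np.sin(th),y,.1325+.118*np.sin(th)+.004*np.cos(th))).round()
    print(th,P(.125),P(0),P(-.125))
print(s["ee_pos"],s["force"])
E
python3 lid.py
```

```text
gold [195, 80, 48, 65, 1918] [217. 109.]
gold [274, 87, 10, 6, 34] [278.  90.]
gold [307, 93, 38, 24, 343] [329. 105.]
gold [284, 149, 7, 11, 60] [287. 153.]
gold [305, 175, 13, 8, 19] [311. 179.]
gold [270, 187, 27, 18, 43] [283. 196.]
gold [261, 208, 9, 5, 13] [265. 210.]
gold [246, 210, 14, 9, 24] [252. 214.]
1.2 [211. 135.] [254. 116.] [292.  99.]
1 [217. 143.] [259. 124.] [297. 106.]
0.9 [219. 147.] [262. 128.] [300. 110.]
0.8 [222. 152.] [264. 132.] [302. 114.]
0.7 [224. 157.] [267. 136.] [304. 118.]
0.6 [226. 162.] [268. 141.] [306. 123.]
0.5 [228. 166.] [270. 146.] [307. 127.]
0.4 [230. 171.] [271. 150.] [308. 132.]
0.3 [231. 176.] [272. 155.] [309. 136.]
0.2 [232. 180.] [273. 159.] [310. 140.]
0.1 [233. 185.] [274. 163.] [310. 144.]
0 [233. 189.] [274. 167.] [310. 148.]
[ 0.6645 -0.0113  0.1947] [ 2.0979 -1.4181  0.632 ]
```

Contact force is about 2 N, as expected from the friction hinge. I'll continue along the arc.

apply_moves(commands=[0,-3,0,3,0,0,0,0,-6,0,6.5,0,0,0,0,-9,0,9.5,0,0,0,0,-12,0,13,0,0,0,0,-14.5,0,17,0,0,0,0,-17,0,21,0,0,0,0,-19,0,25,0,0,0,0,-21,0,29,0,0,0])

```text
clock: 20.88
ee_pos: [0.6436, -0.0077, 0.1657]
ee_rot: [-180.0, 0.0, -9.4]
force: [0.1, -0.8, 1.7]
finger_gap: 0.0001
grasp_force: 0.7
```

apply_moves(commands=[0,-2,0,4,0,0,0,0,-4,0,8,0,0,0,0,-5,0,12,0,0,0,0,-6.5,0,16,0,0,0,0,-7,0,18,0,0,0,0,-7,0,18,0,0,0])

```text
clock: 21.62
ee_pos: [0.6367, -0.0065, 0.1477]
ee_rot: [-180.0, 0.0, -9.4]
force: [0.3, 0.1, 0.5]
finger_gap: -0.0
grasp_force: 0.0
```

```bash
python3 lid.py | grep -v "^[01]"
python3 - <<'E'
from h import *
im=r.camera("side"); h=cv2.cvtColor(im,cv2.COLOR_RGB2HSV)
for u in(226,230,234): print(u,[(v,h[v,u].tolist()) for v in range(160,196,2)])
E
```

```text
gold [195, 80, 55, 65, 2248] [220. 108.]
gold [306, 93, 39, 24, 349] [329. 105.]
gold [232, 140, 76, 41, 122] [274. 159.]
gold [215, 154, 13, 7, 46] [221. 157.]
gold [305, 175, 13, 8, 19] [311. 179.]
gold [270, 187, 27, 17, 40] [284. 195.]
gold [261, 208, 9, 5, 13] [265. 210.]
gold [246, 210, 14, 9, 24] [252. 214.]
[ 0.6367 -0.0065  0.1477] [0.2732 0.0587 0.4816]
226 [(160, [90, 25, 123]), (162, [93, 20, 128]), (164, [84, 20, 128]), (166, [166, 40, 139]), (168, [163, 45, 141]), (170, [166, 46, 140]), (172, [164, 42, 140]), (174, [168, 40, 142]), (176, [159, 24, 138]), (178, [99, 31, 131]), (180, [172, 136, 150]), (182, [173, 119, 126]), (184, [75, 7, 138]), (186, [85, 12, 127]), (188, [84, 10, 129]), (190, [94, 14, 126]), (192, [90, 10, 124]), (194, [93, 18, 128])]
230 [(160, [90, 23, 121]), (162, [88, 27, 125]), (164, [96, 20, 126]), (166, [163, 42, 141]), (168, [166, 40, 139]), (170, [164, 42, 141]), (172, [163, 41, 142]), (174, [164, 46, 140]), (176, [166, 43, 138]), (178, [168, 36, 143]), (180, [65, 13, 122]), (182, [172, 125, 120]), (184, [1, 48, 122]), (186, [20, 14, 112]), (188, [90, 12, 131]), (190, [83, 17, 123]), (192, [99, 15, 120]), (194, [90, 13, 121])]
234 [(160, [88, 28, 128]), (162, [90, 24, 125]), (164, [99, 14, 126]), (166, [166, 42, 141]), (168, [163, 42, 140]), (170, [165, 41, 137]), (172, [166, 42, 144]), (174, [164, 40, 141]), (176, [168, 43, 143]), (178, [15, 85, 129]), (180, [19, 100, 87]), (182, [171, 120, 102]), (184, [0, 58, 105]), (186, [26, 18, 99]), (188, [95, 53, 136]), (190, [90, 9, 87]), (192, [90, 3, 86]), (194, [100, 9, 84])]
```

The gold edge runs from (232,181) to (308,140), so θ≈0.2, with about 18 mm to go. I'll go slowly from here.

apply_moves(commands=[0,0,0,3,0,0,0,0,-1,0,6,0,0,0,0,-1,0,8,0,0,0,0,-2,0,10,0,0,0,0,-2,0,12,0,0,0,0,-2,0,13,0,0,0,0,-2,0,14,0,0,0,0,-2,0,15,0,0,0])

```text
clock: 22.72
ee_pos: [0.6349, -0.0061, 0.133]
ee_rot: [-180.0, 0.0, -9.4]
force: [-0.3, 0.4, 0.9]
finger_gap: 0.0001
grasp_force: 0.6
```

apply_moves(commands=[0,0,0,0.5,0,0,0,0,0,0,1,0,0,0,0,0,0,1.5,0,0,0,0,0,0,1.5,0,0,0])

```text
clock: 23.22
ee_pos: [0.6349, -0.0065, 0.1314]
ee_rot: [180.0, 0.0, -9.4]
force: [1.1, 0.9, 1.8]
finger_gap: 0.0003
grasp_force: 0.4
```

apply_moves(commands=[0,0,0,0.5,0,0,0,0,0,0,1,0,0,0,0,0,0,1.5,0,0,0,0,0,0,1.5,0,0,0])

```text
clock: 23.72
ee_pos: [0.6349, -0.0065, 0.1299]
ee_rot: [180.0, 0.0, -9.4]
force: [-0.4, 0.1, 0.3]
finger_gap: 0.0003
grasp_force: 0.3
```

apply_moves(commands=[0,0,0,0.5,0,0,0,0,0,0,1,0,0,0,0,0,0,1,0,0,0])

```text
clock: 24.1
ee_pos: [0.635, -0.0065, 0.1295]
ee_rot: [180.0, -0.0, -9.4]
force: [-2.0, -0.4, 4.3]
finger_gap: -0.0003
grasp_force: 2.0
```

apply_moves(commands=[0,0,0,0.4,0,0,0,0,0,0,0.4,0,0,0])

```text
clock: 24.35
ee_pos: [0.635, -0.0065, 0.1295]
ee_rot: [180.0, -0.0, -9.4]
force: [-2.9, -0.9, 6.1]
finger_gap: 0.0
grasp_force: 2.9
```

```bash
python3 lid.py | grep -E "gold|^0 "
```

```text
gold [195, 80, 56, 65, 2274] [221. 108.]
gold [307, 93, 38, 24, 343] [329. 105.]
gold [233, 148, 75, 41, 94] [269. 168.]
gold [214, 154, 15, 8, 66] [221. 158.]
gold [305, 175, 13, 8, 19] [311. 179.]
gold [270, 187, 27, 17, 41] [284. 195.]
gold [260, 208, 10, 5, 14] [264. 210.]
gold [246, 210, 14, 9, 24] [252. 214.]
0 [233. 189.] [274. 167.] [310. 148.]
```

The lid is on its stop: z no longer moves at 6 N, and its edge matches the shut projection. I'll lift away and check everything.

apply_moves(commands=[0,0,0,-3,0,0,0,0,0,0,-20,0,0,0,0,0,0,-60,0,0,0,0,0,0,-100,0,0,0,0,-30,0,-120,0,0,0,0,-80,0,-130,0,0,0,0,-120,0,-130,0,0,0,0,-120,0,-130,0,0,0])

```text
clock: 25.4
ee_pos: [0.5145, 0.0144, 0.26]
ee_rot: [179.9, -0.1, -9.3]
force: [0.6, -0.3, 0.3]
finger_gap: 0.0001
grasp_force: 0.0
```

```bash
python3 lid.py | grep -E "gold|^0 "
python3 - <<'E'
from h import *
np.set_printoptions(precision=4,suppress=True)
s=r.sense(); im=r.camera("wrist")
h=cv2.cvtColor(im,cv2.COLOR_RGB2HSV).astype(int)
m=((h[...,0]>12)&(h[...,0]<28)&(h[...,1]>130)&(h[...,2]>70)).astype(np.uint8)
n,l,st,c=cv2.connectedComponentsWithStats(m)
for i in range(1,n):
    if st[i,4]>30: print("w",st[i].tolist())
print("tops",[wproj(O(-.084,y,.074),s).round() for y in(.1235,.0015,-.0015,-.1235)],"5 out",wproj(O(-.089,.1,.074),s).round(),"tier",wproj(O(-.08,.1,.072),s).round(),"lid",wproj(O(-.038,.125,.1365),s).round(),wproj(O(-.038,-.125,.1365),s).round())
print("side fronts",[proj("side",O(-.084,y,.074)).round() for y in(.1235,.0015,-.0015,-.1235)])
a=np.load("pics/top0.npy").astype(int); b=r.camera("top").astype(int); d=(abs(a-b).max(2)>40).astype(np.uint8)
n,l,st,c=cv2.connectedComponentsWithStats(d)
print("changed",[st[i].tolist() for i in range(1,n) if st[i,4]>8]); print(s["force"])
E
```

```text
gold [195, 80, 89, 65, 2851] [229. 105.]
gold [326, 93, 19, 25, 250] [335. 106.]
gold [260, 132, 13, 8, 54] [266. 135.]
gold [232, 148, 76, 41, 110] [267. 169.]
gold [214, 154, 15, 8, 66] [221. 158.]
gold [305, 175, 13, 8, 19] [311. 179.]
gold [270, 187, 27, 17, 42] [283. 195.]
gold [260, 208, 10, 5, 14] [264. 210.]
gold [246, 210, 14, 9, 24] [252. 214.]
0 [233. 189.] [274. 167.] [310. 148.]
w [108, 76, 302, 8, 1214]
w [188, 127, 69, 3, 171]
w [261, 126, 69, 4, 207]
w [333, 126, 43, 3, 129]
w [142, 128, 43, 3, 129]
w [437, 173, 11, 18, 45]
tops [array([141., 131.]), array([257., 131.]), array([260., 131.]), array([376., 131.])] 5 out [164. 136.] tier [164. 127.] lid [107.  83.] [410.  83.]
side fronts [array([246., 218.]), array([284., 196.]), array([285., 196.]), array([319., 176.])]
changed [[218, 141, 20, 8, 83], [239, 145, 8, 3, 12], [251, 147, 32, 7, 117], [238, 148, 12, 5, 40], [293, 152, 7, 4, 22], [303, 153, 9, 2, 14], [313, 155, 20, 5, 76], [213, 157, 125, 227, 16516], [300, 157, 12, 5, 40], [273, 162, 5, 7, 28], [310, 167, 10, 12, 94], [497, 375, 15, 9, 108]]
[ 0.0065 -0.9405  0.1043]
```

```bash
python3 -c "
from cell import r
print(r.job_done())"
```

```text
the job is handed in; nothing more can be done
None
```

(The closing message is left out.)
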